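# Clear the stage and load the specimen plate under its clips

## Robot

A 6-joint arm with a two-finger parallel gripper is mounted at the origin on the work surface. World frame = base frame: x ahead of the robot, y to its left, z up, the work surface at z = 0. Lengths are in m, angles in degrees, forces in N, time in s.
With the tool pointing down it reaches from about 0.35 to 0.85 m from the base axis. Payload 8.1 kg.
Tool frame: the origin (TCP) lies at the very end of the fingers, on their centre line; the grasp point (between the pads) lies behind it (ctrl.grip_point_offset is the z of the grasp point in the tool frame, in m); z points along the fingers, y is the line along which they close (so a half turn about z gives the same grasp; the last joint's range is limited). The gripper opens to 93 mm and grips with 3 to 60 N. Pads are 15 mm wide; open, the fingers measure 128 mm over their backs; the gripper's body (75 mm by 188 mm) begins 65 mm behind the grasp point.
Start: joints at [-68.663, 7.471, 85.268, -0, 87.261, -4.893], TCP at [0.265, -0.538, 0.219] pointing down, gripper open.
Joint ranges: [-169.43, 169.43], [-51.17, 129.36], [1.28, 143.12], [-76.62, 256.62], [0, 156.53], [-152.29, 152.29]. Speed limits (degrees/s): [136.94, 136.94, 159.86, 180, 180, 180].

## Interface

Orientations are given as [roll, pitch, yaw] about the fixed x, y, z axes, in that order (R = Rz(yaw) Ry(pitch) Rx(roll)).
In Python, from plant import ctrl, cams gives the robot as it stands. Calls block until the motion is done:
- ctrl.movep(position, orientation): joint-space move of the TCP to a pose.
- ctrl.movel(position, rotation=None, vel=0.15): straight line of the TCP; rotation=None keeps the orientation; vel is the mean speed in m/s.
- ctrl.move_joints(angles): joint-space move.
- ctrl.open_gripper() and ctrl.grasp(squeeze=None): open the fingers fully, or close them until they stop; squeeze is the grip in N (None keeps the last).
- ctrl.sleep(seconds).
- ctrl.ik(position, orientation): joint angles nearest the present ones, or None.
- ctrl.read_state(): the state.
- cams.snapshot(name): name is "scene" or "top" or "wrist"; returns a dict with "image" (480x640x3 uint8, red, green, blue), "depth" (480x640 float32, m along the optical axis (not along the pixel's ray), 0 where there is no reading), "mtx" (3x3 intrinsics, pixels), "position" and "attitude" of the camera in the world. Camera axes: x right, y up, looking along -z (the intrinsics and any distortion apply to the point x, -y, -z); pixel columns grow to the right and rows downward; lengths in m; the calibration is good to about 2 mm. A picture is of the moment at which its call begins.
A pose or a line that the arm cannot do raises ctrl.IKError and nothing moves.
- ctrl.sign_off(): hands the job in; it is judged then, once.
The state is a dict: "time": time; "joint_positions": joint angles; "joint_velocities": joint speeds; "effort": joint torques, N m; "tool_pos": TCP position; "ee_rot": TCP orientation; "ft_force": force on the tool from outside, world axes, zero at the start; "moment": the same for the moment, N m; "finger_gap": opening from 0.0 (shut) to 1.0 (fully open); "finger_force": force on a finger pad.
Only numpy, scipy, OpenCV 4.12 (cv2) and the standard library are available. Lean on these libraries where they do the work, as an engineer would, in place of code of your own. Each camera call takes 0.05 s, during which the arm holds its last target. There are 200 camera calls.

## Task

First take the white cover plate with the round knob off the inspection stage and lay it flat on the sloping seat of the empty stand. Then take the glass specimen plate (upright fin, raised nose bar) off the other stand and slide it, nose first and flat on the deck, under the stage's two sprung clips, so that the nose bar lifts both clips and they snap down onto the glass behind it; push it fully home against the end stop and let go. Keep the arm and gripper off the clips and the ring light above the stage, do not bend the clips far up, and leave the bottle and the jar where they stand.

Things in the scene. Friction and masses are not known exactly. Their poses are not given: they have to be found in the camera images.
- plate: Glass specimen plate with aluminium edges, 130 mm long (x), 80 wide (y), 5 thick, about 160 g. Origin: centre of its underside; +x to its nose, +z up out of its top. It starts on stand_a's seat, sloping nose-down 28 degrees, nose against the stand's ledge (11 mm high), fin end high and nearer the robot.
- plate_fin (a point): Grip point in the plate's black upright fin, 40 mm behind (-x) the plate's origin and 29 mm above its underside; axes as the plate's. The fin is 12 mm thick (y), 28 mm long (x = -54 to -26 mm of the plate); its top is 40 mm above the underside.
- plate_nose (a point): Top of the plate's raised, round-topped nose bar, which runs along its front edge over the full width (x = 58 to 65 mm of the plate): 61.5 mm ahead of the plate's origin, 10 mm above its underside.
- stage: Inspection stage, fixed; origin on the table under the plate's home centre, +x = feeding direction (to the robot's right and outwards). Deck x = -75 to 115 mm, 112 wide, flat top 40 mm above the table, open at -x. End stop face at x = 66 mm, 12 mm high. Side rails 7 mm high, 85 mm apart (x = -20 to 65 mm), flaring outwards from x = -20 to -48 mm.
- home (a point): Point on the deck top (40 mm above stage) where the middle of the plate's underside belongs; a plate against the end stop reads 0 to 1 mm in x here. Axes as the stage's.
- clip_left (a joint): Sprung steel clip at stage y = +26 mm, 14 mm wide, hinged at x = 100 mm, 12 mm above the deck. Value in rad: 0 = down, grows as its foot lifts, to 0.45 at most. About 0.11 as the nose bar passes, about 0.01 when snapped down on the glass. 1.6 to 2.7 N at the foot; sliding the plate in takes 10 to 15 N in all.
- clip_right (a joint): The same clip at stage y = -26 mm.
- clip_left_foot (a point): Underside of the left clip's round foot, at stage x = 50 mm, 4.5 mm above the deck when down. From it a lead-in lip rises at 25 degrees towards -x, ending at x = 22 mm, 18 mm above the deck.
- clip_right_foot (a point): The same for the right clip.
- ring_light: White ring light fixed over the stage; origin and axes as stage. Ring of 62 mm outer, 46 inner radius centred at x = 32, y = 0, 145 to 167 mm above the table. Its front edge (x = -30 mm) overhangs the fin of a plate that is home: there the gripper must lean back (towards -x) 25 to 45 degrees. Post (radius 8) at x = 60, y = +105 mm, 212 mm tall.
- stand_a: White sloping stand that carries the specimen plate, fixed; 150 x 110 mm foot, origin on the table under its middle. Its seat is 55 mm above the origin and slopes down 28 degrees towards +x; its high rear edge is about 90 mm up.
- stand_b: The same kind of stand, empty at the start (which of the two places it has varies): the cover plate goes onto its seat. Seat 142 mm long down the slope, 100 wide; its lower ledge is 66 mm down the slope from the point 55 mm above the origin, 11 mm high.
- cover_plate: Cover plate: plain white, 95 (x) x 70 (y) x 5 mm, 140 g, no nose bar; a round upright black knob, 24 mm across, stands at its centre, its top 39 mm above the underside. Origin: centre of its underside. It starts loose on the stage's deck, short of the clips, its middle about 45 mm short (-x) of home, its front edge under the ring light.
- bottle: Amber bottle with a blue cap, 66 mm across, 170 mm tall, standing close to the stage's -y side; origin at its foot.
- jar: Glass jar, 64 mm across, 80 mm tall; origin at its foot.
Not all that is in view belongs to the job. Leave any green or red look-alike of the plate alone.

How it is judged:
By the outcome, as a careful person would: the job done as asked, in the order asked, and still so for the second after the job is handed in, with the robot touching nothing.
It also fails if it takes over 61 s, if anything falls off the work surface, if the arm or the gripper's body presses on something with over 40 N, if the wrist force passes 120 N, or if a joint passes its speed limit or range.

## Working session

There is one attempt and no reset: what is moved stays moved. The work goes in short steps, each a Python script; the robot and the scene stay as the last script left them, time stands still between calls to the robot, and variables do not carry over. Pictures are saved under pics/ and viewed, at most 10 in all, crops included, and the job is handed in when it is done.

```bash
ls; mkdir -p pics
python3 - <<'E'
from plant import ctrl,cams
import cv2,numpy as np
for n in("scene","top"):
    s=cams.snapshot(n); cv2.imwrite(f"pics/{n}0.png",s["image"][:,:,::-1]); np.savez(f"{n}0.npz",**s)
    print(n,s["mtx"],s["position"],s["attitude"],{k:v for k,v in s.items() if k not in("image","depth","mtx")}.keys())
print(ctrl.grip_point_offset,ctrl.read_state())
E
```

```text
pics
scene [[601.53645184   0.         316.48099906]
 [  0.         601.53645184 244.00514033]
 [  0.           0.           1.        ]] [ 1.61917134 -0.04523515  0.78284399] [56.48413101  1.34109824 84.85366527] dict_keys(['position', 'attitude'])
top [[513.83283884   0.         313.56999088]
 [  0.         513.83283884 241.22771092]
 [  0.           0.           1.        ]] [0.38806243 0.04273155 1.05525811] [  8.1764664   -1.5873938  -88.49868121] dict_keys(['position', 'attitude'])
-0.0188 {'time': 0.1, 'joint_positions': array([-6.86652760e+01,  7.50987512e+00,  8.53230968e+01, -7.07222331e-04,
        8.72617374e+01, -4.89156989e+00]), 'joint_velocities': array([ 0.00727851, -0.15391472, -0.19485952,  0.05668968, -0.0489448 ,
        0.06854193]), 'effort': array([ 7.76232991e-04, -5.61342144e+01, -4.93095446e+01,  7.69858458e-02,
        2.90828833e-02, -6.55654091e-07]), 'tool_pos': array([ 0.26499251, -0.53773768,  0.21770125]), 'ee_rot': array([-1.79905575e+02, -7.37210750e-03,  2.62263222e+01]), 'ft_force': array([0.38341685, 0.27138177, 0.03955394]), 'moment': array([ 0.0228985 , -0.00533358,  0.01843111]), 'finger_force': 0.0, 'finger_gap': 1.0006049864145954}
```

View pics/scene0.png

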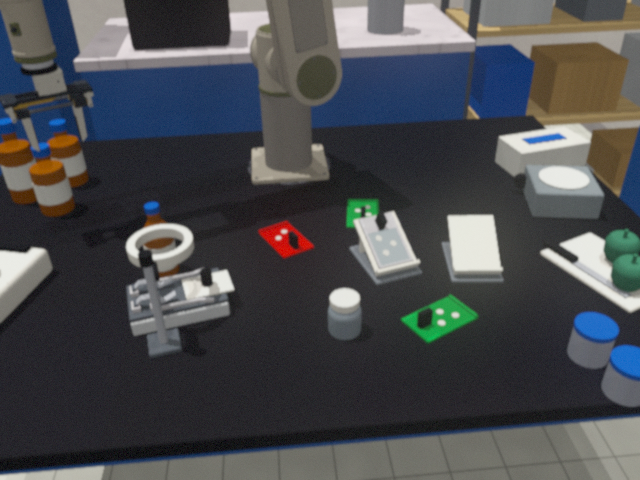

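View pics/top0.png

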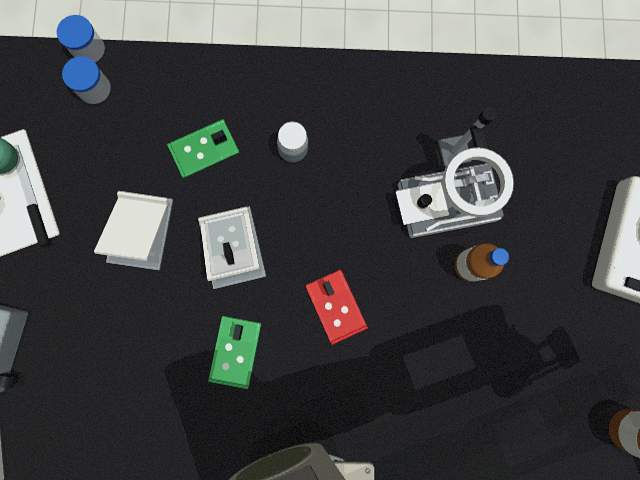

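The scene view shows the ring light at (160,245) and the stage at (180,300), with the cover's knob at (207,277). Stand_a with the plate is at (388,245), its fin at (381,220), and the empty stand is at (474,245). In the top view the knob is at (425,200), the ring at (478,181), the fin at (229,253), the empty seat at (135,228), the bottle at (485,262) and the jar at (292,140).

```bash
cat > h.py <<'E'
import numpy as np,cv2
from scipy.spatial.transform import Rotation as Ro
def cam(s): return Ro.from_euler('xyz',s["attitude"],degrees=True).as_matrix(),np.array(s["position"]),np.array(s["mtx"])
def ray(s,u,v):
    R,p,K=cam(s); u=np.asarray(u,float);v=np.asarray(v,float)
    return p,np.stack([(u-K[0,2])/K[0,0],-(v-K[1,2])/K[1,1],-np.ones_like(u)],-1)@R.T
def onz(s,u,v,z):
    p,d=ray(s,u,v); return p+d*((z-p[2])/d[...,2])[...,None]
def cloud(s):
    v,u=np.mgrid[:480,:640]; p,d=ray(s,u,v); P=p+d*s["depth"][...,None]; P[s["depth"]<=0]=np.nan; return P
def proj(s,P):
    R,p,K=cam(s); c=(np.asarray(P)-p)@R; return np.stack([K[0,0]*c[...,0]/-c[...,2]+K[0,2],K[1,1]*c[...,1]/c[...,2]+K[1,2]],-1)
def tri(s1,uv1,s2,uv2):
    p,d=ray(s1,*uv1);q,e=ray(s2,*uv2); a=np.linalg.lstsq(np.stack([d,-e],1),q-p,rcond=None)[0]
    A=p+a[0]*d;B=q+a[1]*e; return (A+B)/2,np.linalg.norm(A-B)
def plane(P):
    c=P.mean(0); n=np.linalg.svd(P-c,full_matrices=False)[2][2]; return c,n*np.sign(n[2])
E
python3 - <<'E'
from h import *
np.set_printoptions(precision=4,suppress=True)
T=dict(np.load("top0.npz"));S=dict(np.load("scene0.npz"))
def blob(s,box,f):
    x0,y0,x1,y1=box; m=np.zeros((480,640),np.uint8); m[y0:y1,x0:x1]=f(s["image"].astype(int))[y0:y1,x0:x1]
    n,l,st,c=cv2.connectedComponentsWithStats(m); k=1+st[1:,4].argmax(); return (l==k).astype(np.uint8),c[k],st[k]
dark=lambda i:i.max(2)<45
white=lambda i:(i.min(2)>165)
for nm,s,kb,fb in(("top",T,(412,188,436,212),(215,238,240,270)),("scene",S,(196,264,216,290),(370,210,392,232))):
    for b in(kb,fb): print(nm,blob(s,b,dark)[1:])
for nm,s in(("top",T),("scene",S)):
    C=cloud(s); 
    bx=(380,120,530,250) if nm=="top" else (90,210,260,360)
    m=np.zeros((480,640),bool); m[bx[1]:bx[3],bx[0]:bx[2]]=1
    h=C[...,2]
    for lo,hi in((.03,.05),(.155,.18)):
        q=m&(h>lo)&(h<hi); print(nm,lo,q.sum(),np.median(h[q]), cv2.minAreaRect(C[q][:,:2].astype(np.float32)), cv2.minEnclosingCircle(C[q][:,:2].astype(np.float32)))
    for nn,b in(("A",(190,195,275,295)),("B",(90,185,180,275))) if nm=="top" else (("A",(345,200,425,285)),("B",(438,205,505,285))):
        mm,c,st=blob(s,b,lambda i:i.min(2)>(165 if nm=="top" else 150)); P=C[mm>0]; P=P[~np.isnan(P[:,2])]
        pc,n=plane(P); r=(P-pc)@n; 
        for _ in range(4):
            k=abs(r)<.003; pc,n=plane(P[k]); r=(P-pc)@n
        hull=cv2.convexHull(cv2.findContours(mm,0,1)[0][0] if 0 else max(cv2.findContours(mm,0,1)[0],key=len)); 
        ap=cv2.approxPolyDP(hull,5,True)[:,0]
        print(nm,nn,st,len(P),k.mean(),r[k].std(),"c",pc,"n",n,np.degrees(np.arccos(n[2])),np.degrees(np.arctan2(n[1],n[0])),"corners",ap.tolist())
E
```

```text
top (array([424.2331, 200.4662]), array([417, 194,  15,  14, 133], dtype=int32))
top (array([228.1931, 253.2207]), array([223, 243,  11,  21, 145], dtype=int32))
scene (array([205.8843, 276.3802]), array([201, 267,  10,  18, 121], dtype=int32))
scene (array([379.2857, 222.0714]), array([378, 219,   4,   7,  14], dtype=int32))
top 0.03 3864 0.042051325386734284 ((0.6232302188873291, -0.26074063777923584), (0.19043272733688354, 0.2229892611503601), 34.8724365234375) ((0.6319727301597595, -0.2572200894355774), 0.11399782449007034)
top 0.155 2212 0.16621650654444653 ((0.622565746307373, -0.278277724981308), (0.22375118732452393, 0.12307903915643692), 30.45271873474121) ((0.6296527981758118, -0.2903318405151367), 0.11949524283409119)
top A [ 198  207   62   74 2943] 2934 0.6687116564417178 0.0014877052894971949 c [0.5228 0.1856 0.0596] n [0.4418 0.1198 0.8891] 27.242474778805946 15.176265241918065 corners [[246, 207], [259, 268], [208, 280], [198, 219]]
top B [  94  192   73   69 3299] 3291 0.8669097538742023 0.0013400447711106743 c [0.5483 0.3764 0.0556] n [ 0.4656 -0.0547  0.8833] 27.95
[... 257 characters left out ...]
25476759672164917), 0.11484518647193909)
scene 0.155 1357 0.16350319469384078 ((0.6263025403022766, -0.2782057821750641), (0.24395062029361725, 0.12378746271133423), 26.94074821472168) ((0.6318460702896118, -0.2828242778778076), 0.12792934477329254)
scene A [ 354  211   66   62 2350] 2338 0.3135158254918734 0.0015633651007837697 c [0.5464 0.1897 0.0484] n [0.3079 0.1933 0.9316] 21.318070597366997 32.12951881119276 corners [[393, 211], [419, 262], [375, 272], [354, 220]]
scene B [ 448  215   55   57 2675] 2666 0.30307576894223553 0.0015620769984448471 c [0.5687 0.3761 0.0479] n [0.3515 0.0349 0.9355] 20.687204831253077 5.666587581878104 corners [[492, 215], [502, 269], [454, 270], [448, 216]]
```

Run:
```python
from h import *
from plant import ctrl,cams
np.set_printoptions(precision=4,suppress=True)
T=dict(np.load("top0.npz"));S=dict(np.load("scene0.npz"))
C=cloud(T)
# bottle, jar
for nm,b in(("cap",(490,245,512,268)),("jar",(275,120,310,150))):
    x0,y0,x1,y1=b; P=C[y0:y1,x0:x1].reshape(-1,3); z=np.nanmax(P[:,2]);P=P[P[:,2]>z-.008]; print(nm,z,cv2.minEnclosingCircle(P[:,:2].astype(np.float32)))
# ring circle from white mask with height
m=(C[...,2]>.155)&(C[...,2]<.175)&(T["image"].min(2)>150); m[:,:440]=0;m[:145]=0;m[216:]=0;m[:,516:]=0
c=max(cv2.findContours(m.astype(np.uint8),0,1)[0],key=len)
e=cv2.fitEllipse(c); print("ring",e, onz(T,*np.array(e[0]),.167))
c,n=np.array([.5483,.3764,.0556]),np.array([.4656,-.0547,.8833])
p,d=ray(T,*np.array([[118,192],[166,198],[146,260],[94,251]]).T); print("B corners",p+d*(((c-p)@n)/(d@n))[:,None])
print("knob",tri(T,(424.2,200.5),S,(205.9,276.4)))
ctrl.movep([.50,-.25,.36],[180,0,100])
s=cams.snapshot("wrist");print(s["position"],s["attitude"],s["mtx"],ctrl.read_state()["time"],ctrl.read_state()["tool_pos"])
np.savez("w1.npz",**s);cv2.imwrite("pics/w1.png",s["image"][:,:,::-1])
```

```text
cap 0.17352873518613976 ((0.49899810552597046, -0.3055947422981262), 0.016044631600379944)
jar 0.08422086951453034 ((0.7385727167129517, 0.06779691576957703), 0.028472356498241425)
ring ((478.7416687011719, 181.16690063476562), (64.45972442626953, 68.43767547607422), 126.8883285522461) [ 0.6341 -0.2719  0.167 ]
B corners [[0.6279 0.4214 0.0164]
 [0.6188 0.3233 0.0152]
 [0.4828 0.3331 0.0875]
 [0.497  0.4315 0.086 ]]
knob (array([ 0.6204, -0.1984,  0.0599]), np.float64(0.0017811334098286494))
[ 0.4883 -0.1833  0.5247] [-14.6061   0.0039   9.8356] [[376.9529   0.     320.3728]
 [  0.     376.9529 239.8093]
 [  0.       0.       1.    ]] 1.625 [ 0.4994 -0.251   0.3592]
```

View pics/w1.png

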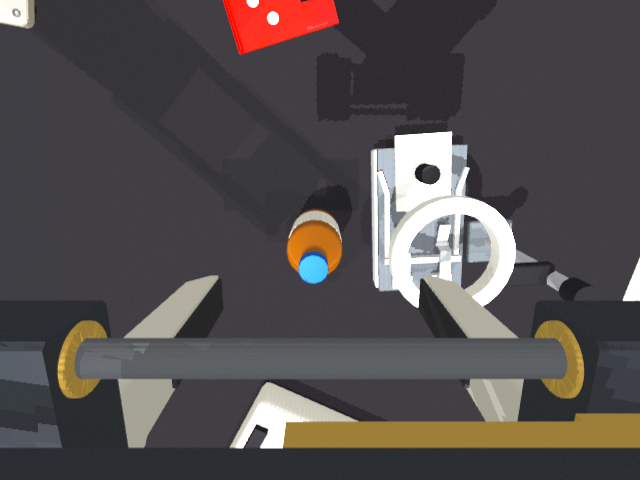

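The wrist view shows the deck between columns 373 and 467, rows 145–290, with its left edge clearly visible. The knob is at (428,173), the cover at (397–452,132–210), the ring's centre at about (453,253) and the bottle at (314,250).

Run:
```python
from h import *
np.set_printoptions(precision=4,suppress=True)
W=dict(np.load("w1.npz"));T=dict(np.load("top0.npz"));S=dict(np.load("scene0.npz"))
Cw=cloud(W)
for nm,s in(("w",W),("t",T),("s",S)):
    C=cloud(s);P=C[(C[...,2]>.034)&(C[...,2]<.052)&(abs(C[...,0]-.62)<.13)&(abs(C[...,1]+.26)<.13)]
    y=-80.
    for it in range(3):
        a=np.radians(y);ex=np.array([np.cos(a),np.sin(a)]);ey=np.array([-ex[1],ex[0]])
        q=(P[:,:2]-[.6285,-.24])@np.c_[ex,ey]
        b=np.arange(-.07,.11,.006);L=[];Rr=[]
        for t in b:
            k=q[abs(q[:,0]-t)<.003,1]
            k=k[abs(k)<.065]
            if len(k)>5: Rr.append((t,k.min()));L.append((t,k.max()))
        def rf(A):
            A=np.array(A)
            for _ in range(5):
                f=np.polyfit(A[:,0],A[:,1],1);r=A[:,1]-np.polyval(f,A[:,0]);A=A[abs(r)<max(.0015,1.5*r.std())]
            return f,len(A),r.std()
        l,r=rf(L),rf(Rr)
        print(nm,y,len(P),"L",l,"R",r,"xrange",np.percentile(q[:,0],[.5,99.5]))
        y+=np.degrees(r[0][0])*1
    # red: cover plate normal heights
    for lo,hi in((.155,.18),):
        Q=C[(C[...,2]>lo)&(C[...,2]<hi)&(s["image"].min(2)>150)&(np.hypot(C[...,0]-.63,C[...,1]+.274)<.075)];print("ring",cv2.minEnclosingCircle(Q[:,:2].astype(np.float32)),np.median(Q[:,2]),Q[:,:2].mean(0))
# knob triangulate w1-top (blob), cover corners
i=W["image"].astype(int);m=np.zeros((480,640),np.uint8);m[160:188,412:444]=(i.max(2)<45)[160:188,412:444]
n,l,st,c=cv2.connectedComponentsWithStats(m);k=1+st[1:,4].argmax();print("knob w",c[k],st[k]);print(tri(W,c[k],T,(424.2,200.5)))
m=((i.min(2)>215)&(Cw[...,2]<.06)).astype(np.uint8);m[:125]=0;m[212:]=0;m[:,:394]=0;m[:,456:]=0
cc=max(cv2.findContours(m,0,1)[0],key=cv2.contourArea);cc=cv2.approxPolyDP(cv2.convexHull(cc),3,True)[:,0]
print("cover px",cc.tolist());print(onz(W,*cc.T.astype(float),.045))
kz=Cw[165:180,420:436,2];print("knob top z",np.nanpercentile(kz,[50,95]))
```

```text
w -80.0 9121 L (array([0.0464, 0.0581]), 26, np.float64(0.0005037195781292593)) R (array([ 0.0494, -0.054 ]), 30, np.float64(0.0003300482994520708)) xrange [-0.0899  0.1147]
w -77.16676284895632 9121 L (array([-0.0032,  0.058 ]), 26, np.float64(0.00050926792088099)) R (array([-0.0006, -0.0539]), 30, np.float64(0.0002961712553994267)) xrange [-0.0893  0.1128]
w -77.20212536917417 9121 L (array([-0.0026,  0.058 ]), 26, np.float64(0.0005094949055779631)) R (array([ 0.    , -0.0539]), 30, np.float64(0.0002961559721655841)) xrange [-0.0893  0.1128]
ring ((0.6389286518096924, -0.27114805579185486), 0.06350675970315933) 0.16637070621138844 [ 0.6361 -0.2583]
t -80.0 3875 L (array([0.0496, 0.0543]), 25, np.float64(0.0005708531503378667)) R (array([ 0.0453, -0.0574]), 26, np.float64(0.0006022891721067286)) xrange [-0.0899  0.1155]
t -77.40225796401123 3875 L (array([0.004 , 0.0544]), 23, np.float64(0.0004519838263350643)) R (array([ 0.0024, -0.0574]), 26, np.float64(0.0005647841851637491)) xrange [-0.0896  0.1154]
t -77.26282578970408 3875 L (array([0.0015, 0.0544]), 23, np.float64(0.000458789
[... 523 characters left out ...]
oat64(0.002006302053688136)) xrange [-0.0878  0.1173]
s -72.48185698818864 2886 L (array([-0.0776,  0.0619]), 18, np.float64(0.0006080141955043529)) R (array([-0.0152, -0.0458]), 16, np.float64(0.0018307003117246528)) xrange [-0.0879  0.117 ]
ring ((0.640036404132843, -0.2714078426361084), 0.06381646543741226) 0.164318851361467 [ 0.6392 -0.2688]
knob w [419.7264 171.934 ] [415 164  13  19 106]
(array([ 0.6168, -0.1984,  0.0605]), np.float64(0.006822937199800388))
cover px [[450, 193], [408, 211], [397, 210], [396, 135], [451, 131]]
[[ 0.6618 -0.2176  0.045 ]
 [ 0.6144 -0.2493  0.045 ]
 [ 0.6001 -0.2505  0.045 ]
 [ 0.5783 -0.1598  0.045 ]
 [ 0.6435 -0.1437  0.045 ]]
knob top z [0.0783 0.0801]
```

```bash
cat >> h.py <<'E'
def objR(yaw,slope=0): return Ro.from_euler('xyz',[0,slope,yaw],degrees=True).as_matrix()
def tool(R,p,g,L):
    """TCP pose (pos,rpy) gripping point g (object frame) of object at p,R with backward lean L deg"""
    a=np.radians(L); z=np.array([np.sin(a),0,-np.cos(a)]); y=np.array([0,1.,0]); M=R@np.stack([np.cross(y,z),y,z],1)
    return np.asarray(p)+R@np.asarray(g)+M[:,2]*.0188, Ro.from_matrix(M).as_euler('xyz',degrees=True), M[:,2]
O=np.array([.6296,-.2401,.040]); YS=-77.2; RS=objR(YS)
E
python3 - <<'E'
from h import *
from plant import ctrl,cams
np.set_printoptions(precision=4,suppress=True)
R=objR(-76.5); p,o,z=tool(R,[.6213,-.1982,.040],[0,0,.031],35)
ctrl.movep(p-z*.10,o)
ctrl.movel(p,vel=.12)
ctrl.grasp(30); st=ctrl.read_state(); print(st["time"],st["finger_gap"],st["finger_force"],st["ft_force"],st["tool_pos"]-p)
if st["finger_gap"]>.1:
    ctrl.movel(p+[0,0,.012],vel=.1)
    ctrl.movel(p+[0,0,.016]-.09*R[:,0],vel=.2)
    ctrl.movel(p+[0,0,.15]-.13*R[:,0],vel=.25)
    s=cams.snapshot("scene");cv2.imwrite("pics/s1.png",s["image"][150:380,60:560,::-1])
    ctrl.movep([.68,.27,.42],[180,0,174])
    s=cams.snapshot("wrist");np.savez("w2.npz",**s);cv2.imwrite("pics/w2.png",s["image"][:,:,::-1])
st=ctrl.read_state();print(st["time"],st["finger_gap"],st["ft_force"],st["joint_positions"])
E
```

```text
4.7583 0.25277393833916845 29.999889135360718 [ 0.388   0.3678 -0.7593] [-0. -0. -0.]
7.9667 0.2541850511718092 [ 0.186  -0.0312 -1.3543] [ 17.6035  32.6776  33.4865  -0.0387 113.951  -66.3167]
```

View pics/w2.png

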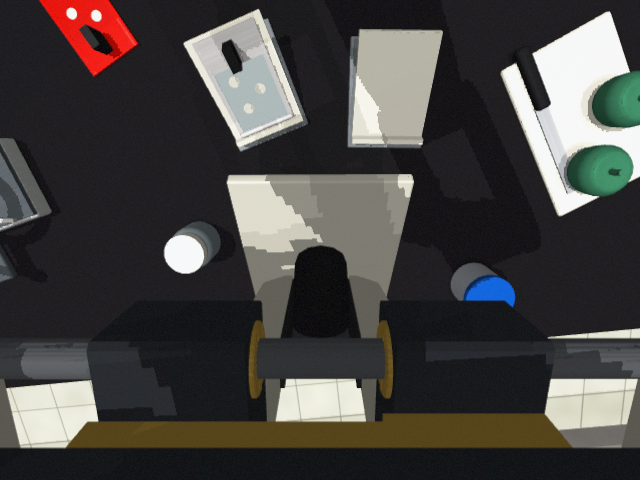

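Wrist view: the cover is held by its knob, with its rear edge at row 178, columns 228–412. Stand B's seat has corners at about (358,30), (441,31), (422,140) and (352,137), with the ledge along row 140. The plate on stand A has corners at about (186,43), (261,11), (303,120) and (241,148), with the fin's top at about (232,55).

Run:
```python
from h import *
np.set_printoptions(precision=4,suppress=True)
W=dict(np.load("w2.npz"));T=dict(np.load("top0.npz"))
from plant import ctrl
st=ctrl.read_state(); M=Ro.from_euler('xyz',st["ee_rot"],degrees=True).as_matrix()
C=cloud(W)
P=C[185:240,245:290].reshape(-1,3);P=P[P[:,2]>.25]; c,n=plane(P); print("cover n in tool",M.T@n,"lean",np.degrees(np.arctan2((M.T@n)[0],-(M.T@n)[2])),"side",np.degrees(np.arcsin((M.T@n)[1])),"pt tool",M.T@(c-st["tool_pos"]))
def fit(C,m,tol=.003):
    P=C[m];P=P[~np.isnan(P[:,2])]
    c,n=plane(P)
    for _ in range(6):
        r=(P-c)@n;k=abs(r-np.median(r))<tol;c,n=plane(P[k])
    r=(P-c)@n
    return c,n,P,abs(r)<tol
def poly(pts):
    m=np.zeros((480,640),np.uint8);cv2.fillPoly(m,[np.array(pts)],1);return m>0
for nm,s,b,a in(("w",W,[(364,36),(434,36),(418,128),(358,124)],[(226,52),(250,40),(285,112),(262,120)]),("t",T,[(122,199),(158,204),(143,252),(103,247)],[(212,222),(240,214),(250,258),(238,264)])):
    C=cloud(s)
    for k,pp in(("B",b),("A",a)):
        c,n,P,i=fit(C,poly(pp)); print(nm,k,"c",c,"n",n,"slope",np.degrees(np.arccos(n[2])),"yaw",np.degrees(np.arctan2(n[1],n[0])),i.mean())
        if k=="B": mask=(s["image"].min(2)>100)
        # extents of all points near plane, in plane coordinates
        yaw=np.degrees(np.arctan2(n[1],n[0])); 
        Q=C[(abs((C-c)@n)<.004)&(np.linalg.norm(C-c,axis=2)<.12)&(s["image"].min(2)>90)]
        ex=np.cross([-np.sin(np.radians(yaw)),np.cos(np.radians(yaw)),0],n);ey=np.cross(n,ex)
        q=np.c_[(Q-c)@ex,(Q-c)@ey].astype(np.float32)
        r=cv2.minAreaRect(q); da=r[2] if r[2]<45 else r[2]-90
        ctr=c+ex*r[0][0]+ey*r[0][1]; d=ex*np.cos(np.radians(da))+ey*np.sin(np.radians(da))
        print("   rect",r,"ctr",ctr,"yaw",np.degrees(np.arctan2(d[1],d[0])),"z=.055 point along", ctr+d*((ctr[2]-.055)/-d[2]))
```

```text
cover n in tool [-0.5733 -0.0032 -0.8194] lean -34.97840074895758 side -0.1844434329409008 pt tool [ 0.0409 -0.0224 -0.0155]
w B c [0.5459 0.3776 0.0587] n [ 0.4654 -0.0551  0.8834] slope 27.944711223485054 yaw -6.754443416994118 0.9974991663887962
   rect ((0.008629344403743744, 0.00035357847809791565), (0.10031075030565262, 0.13677382469177246), 89.9545669555664) ctr [0.5535 0.377  0.0547] yaw -6.805873155554834 z=.055 point along [0.5529 0.3771 0.055 ]
w A c [0.5297 0.2019 0.0555] n [0.456  0.1231 0.8814] slope 28.1846466998864 yaw 15.11355493182322 0.8951923076923077
   rect ((-0.006003446877002716, -0.012932665646076202), (0.13931013643741608, 0.09921761602163315), 0.1315067857503891) ctr [0.5279 0.188  0.0583] yaw 15.262751932506905 z=.055 point along [0.5339 0.1896 0.055 ]
t B c [0.5531 0.3765 0.0531] n [ 0.469  -0.0536  0.8816] slope 28.16787235222768 yaw -6.515150496797874 0.9572219426270759
   rect ((-0.00012098997831344604, -0.0010633766651153564), (0.10171698778867722, 0.14484606683254242), 89.50491333007812) ctr [0.5529 0.3755 0.0531] yaw -7.07674412878911 z=.055 point along [0.5494 0.3759 0.055 ]
t A c [0.5368 0.1753 0.0541] n [0.455 0.123 0.882] slope 28.12021347217856 yaw 15.122950389005208 0.9105613701236918
   rect ((-0.007763177156448364, 0.013250797986984253), (0.14563703536987305, 0.09991535544395447), 0.9209563732147217) ctr [0.5268 0.1863 0.0578] yaw 16.167139528907605 z=.055 point along [0.5317 0.1878 0.055 ]
```

```bash
cat >> h.py <<'E'
def touch(ctrl,p,d,step=.001,n=10,thr=3.,base=None):
    """step from p along unit d until the force against d exceeds thr; returns travelled distance, force"""
    if base is None: base=ctrl.read_state()["ft_force"]
    for i in range(1,n+1):
        ctrl.movel(p+d*step*i,vel=.03); f=-(ctrl.read_state()["ft_force"]-base)@d
        if f>thr: break
    return i*step,f
E
python3 - <<'E'
from h import *
from plant import ctrl,cams
np.set_printoptions(precision=4,suppress=True)
R=objR(-6.75,28); n=R[:,2]; c=np.array([.5515,.3766,.055])+R[:,0]*.0145
p,o,z=tool(R,c,[0,0,.031],35)
ctrl.movep(p+n*.05+[0,0,.04],o); ctrl.movel(p+n*.005,vel=.15)
ctrl.sleep(.2); b=ctrl.read_state()["ft_force"]
d,f=touch(ctrl,p+n*.005,-n,n=12,base=b); print("contact",.005-d,f,ctrl.read_state()["ft_force"]-b,ctrl.read_state()["time"])
ctrl.open_gripper(); st=ctrl.read_state();print(st["finger_gap"],st["time"])
ctrl.movel(st["tool_pos"]-z*.11,vel=.25)
s=cams.snapshot("wrist");np.savez("w3.npz",**s);cv2.imwrite("pics/w3.png",s["image"][:,:,::-1])
C=cloud(s); print(ctrl.read_state()["time"])
E
```

```text
contact -0.001 5.717486334579179 [-0.7518 -2.5866  6.7108] 11.5417
0.9969183795799846 12.7333
13.375
```

View pics/w3.png

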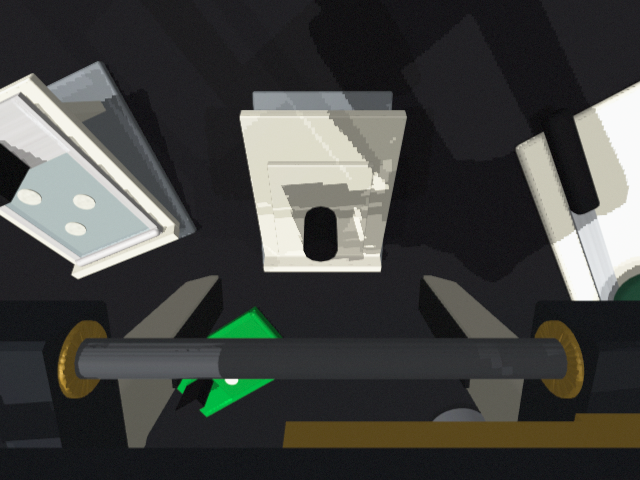

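The cover lies flat on stand B's seat, its rear edge at row 162 (columns 268–368), the knob at (320,233), and its front by the ledge. Next I'll locate the fin.

Run:
```python
from h import *
np.set_printoptions(precision=4,suppress=True)
n=objR(15.1,28)[:,2];R=objR(15.1,28); base=np.array([.5328,.1887,.055])
for nm,f in(("w2","w2"),("top","top0"),("w3","w3"),("scene","scene0")):
    s=dict(np.load(f+".npz"));C=cloud(s);q=(C-base)@R
    k=(abs(q[...,0])<.09)&(abs(q[...,1])<.06)
    h=q[...,2]
    dark=s["image"].max(2)<50
    fin=k&(h>.034)&(h<.046)
    Q=q[fin]; print(nm,"fin",fin.sum(),Q.mean(0),"med h",np.median(Q[:,2]),"xr",np.percentile(Q[:,0],[2,98]),"yr",np.percentile(Q[:,1],[2,98]),"dir",cv2.minAreaRect(Q[:,:2].astype(np.float32)) if len(Q)>5 else 0)
    # nose bar
    nb=k&(abs(q[...,0]-.0625)<.006)&(h>.006)&(h<.016);B=q[nb]
    if len(B)>9: print("   nose",len(B),np.percentile(B[:,0],[5,50,95]),"y",np.percentile(B[:,1],[1,99]),"h",np.percentile(B[:,2],[5,50,95]),"slope",np.polyfit(B[:,1],B[:,0],1))
    fl=k&(abs(h)<.012)&(abs(q[...,0])<.05); print("   h levels",np.histogram(h[fl],np.arange(-.012,.013,.002))[0])
    E=k&(abs(q[...,0])<.05)&(abs(h-.005)<.003)&~dark; print("   y extent of level .005",np.percentile(q[E][:,1],[1,99]))
```

```text
w2 fin 271 [-0.0468  0.0001  0.0358] med h 0.03577959406873681 xr [-0.06   -0.0333] yr [-0.0057  0.0059] dir ((-0.04665839672088623, 0.00024117156863212585), (0.012144306674599648, 0.027968423441052437), 89.15471649169922)
   nose 280 [0.0592 0.0625 0.066 ] y [-0.0481  0.0493] h [0.0061 0.007  0.0083] slope [-0.0057  0.0626]
   h levels [   3    4   37  676  423 1118 3017  414    5    2    3    2]
   y extent of level .005 [-0.0389  0.0394]
top fin 49 [-0.0509 -0.0002  0.0352] med h 0.03506597727441629 xr [-0.0645 -0.0368] yr [-0.0058  0.0052] dir ((-0.050004344433546066, 0.0002783462405204773), (0.029892172664403915, 0.011412921361625195), 2.6458239555358887)
   nose 41 [0.0569 0.059  0.0627] y [-0.0483  0.0427] h [0.006  0.0067 0.0079] slope [-0.0207  0.0594]
   h levels [  3  23 163 203 312 775 395  56  10   5   1   2]
   y extent of level .005 [-0.0401  0.0366]
w3 fin 102 [-0.0355  0.0044  0.0356] med h 0.035712823920297954 xr [-0.0398 -0.0327] yr [-0.0004  0.0072] dir ((-0.03473880887031555, 0.004438203759491444), (0.005559689365327358, 0.0104398587718606), 42.042327880859375)
   nose 772 [0.059  0.0622 0.0659] y [-0.0479  0.0502] h [0.0061 0.0069 0.0078] slope [-0.0025  0.0623]
   h levels [ 140  213  231 1445 1077 1268 9189  554   72   72   68   74]
   y extent of level .005 [-0.037   0.0406]
scene fin 54 [-0.0417 -0.0007  0.0358] med h 0.035645487081078446 xr [-0.0567 -0.0283] yr [-0.0074  0.0052] dir ((-0.04264368489384651, -0.0015066321939229965), (0.01384310144931078, 0.029028553515672684), 85.41027069091797)
   nose 99 [0.0579 0.0639 0.0678] y [-0.0474  0.047 ] h [0.0062 0.0076 0.0104] slope [-0.0023  0.0634]
   h levels [ 14  30  84 137 253 408 456 253  70  12   5   4]
   y extent of level .005 [-0.0415  0.0374]
```

Run:
```python
from h import *
from plant import ctrl,cams
np.set_printoptions(precision=4,suppress=True)
R=objR(15.1,28); P=np.array([.5328,.1887,.055])+R@np.array([-.008,0,-.0043]); L=37; g=[-.04,0,.031]
p,o,z=tool(R,P,g,L)
ctrl.movep(p-z*.09,o); ctrl.movel(p,vel=.12)
b=ctrl.read_state()["ft_force"]; ctrl.grasp(45); st=ctrl.read_state(); print(st["time"],st["finger_gap"],st["finger_force"],st["ft_force"]-b)
assert .05<st["finger_gap"]<.25
ctrl.movel(p+R[:,2]*.03,vel=.1); ctrl.movel(p+R[:,2]*.03+[0,0,.12],vel=.25)
p2,o2,z2=tool(RS,O+RS@np.array([-.095,0,.035]),g,L)
ctrl.movep(p2+[0,0,.08],o2); ctrl.movel(p2,vel=.2)
s=cams.snapshot("wrist");np.savez("w4.npz",**s);cv2.imwrite("pics/w4.png",s["image"][:,:,::-1])
s=cams.snapshot("top");np.savez("t4.npz",**s)
st=ctrl.read_state();print(st["time"],st["finger_gap"],st["tool_pos"]-p2,st["joint_positions"])
```

```text
16.3583 0.12679624294526948 44.986833930015564 [ 0.8345  0.9439 -0.406 ]
19.5583 0.12800390725949384 [ 0.0015 -0.0001  0.0023] [  5.2349  12.5682 101.7244 -40.7138  66.239    9.6597]
```

View pics/w4.png

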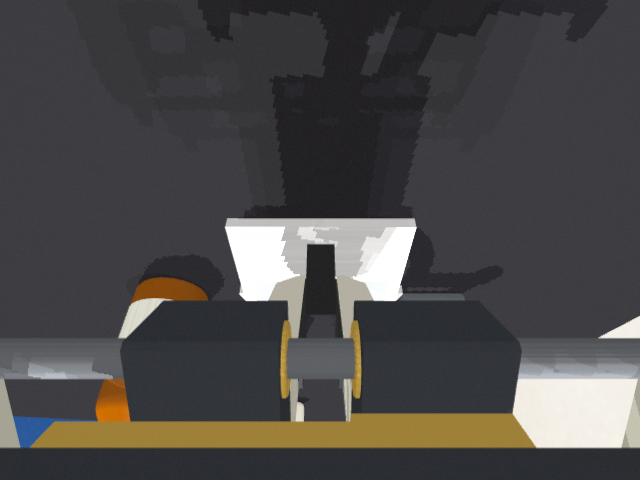

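The plate is held straight and level, its rear edge at row 222 (columns 226–415), with the deck's -x end just visible at (400–465,297). I'll measure the plate against the deck in the top view, so the camera's offset cancels.

Run:
```python
from h import *
from plant import ctrl
np.set_printoptions(precision=4,suppress=True)
s=dict(np.load("t4.npz"));C=cloud(s);q=(C-[*O[:2],0])@RS
st=ctrl.read_state()
def side(q,k,xs):
    out=[]
    for t in xs:
        y=q[k&(abs(q[...,0]-t)<.004)][:,1]
        if len(y)>4: out.append((t,y.min(),y.max(),len(y)))
    return np.array(out)
z=q[...,2]
pl=(z>.066)&(z<.1)&(abs(q[...,1])<.06)&(s["image"].min(2)>60)
print("plate",side(q,pl,np.arange(-.165,-.02,.01)))
dk=(z>.033)&(z<.052)&(abs(q[...,1])<.066)
print("deck",side(q,dk,np.arange(-.02,.12,.01)))
print("z along",[(t,np.median(z[pl&(abs(q[...,0]-t)<.004)])) for t in np.arange(-.16,-.02,.02)])
W=dict(np.load("w4.npz"));M=Ro.from_euler('xyz',st["ee_rot"],degrees=True).as_matrix();C=cloud(W)
P=np.r_[C[232:262,250:295].reshape(-1,3),C[232:262,345:395].reshape(-1,3)];P=P[P[:,2]>.05];c,n=plane(P);k=abs((P-c)@n)<.002;c,n=plane(P[k]);m=M.T@n
print("lean",np.degrees(np.arctan2(-m[0],-m[2])),"side",np.degrees(np.arcsin(m[1])),"n stage",RS.T@n,"h grip over top",(np.array([0,0,-.0188])-M.T@(c-st["tool_pos"]))@m)
k=(abs((C-c)@n)<.004)&(np.linalg.norm(C-c,axis=2)<.1);Q=(C[k]-[*O[:2],0])@RS
print("wrist plate extents x",np.percentile(Q[:,0],[1,99]),"y",[(t,Q[abs(Q[:,0]-t)<.003,1].min(),Q[abs(Q[:,0]-t)<.003,1].max()) for t in (-.155,-.145,-.135,-.125)],"fy grip",(RS.T@(st["tool_pos"]-[*O[:2],0])))
```

```text
plate [[ -0.155   -0.0406  -0.0252   8.    ]
 [ -0.145   -0.0414   0.0133  30.    ]
 [ -0.135   -0.0411  -0.0226  20.    ]
 [ -0.125   -0.0416   0.0387  61.    ]
 [ -0.115   -0.0414   0.0381 104.    ]
 [ -0.105   -0.0413   0.0392 171.    ]
 [ -0.095   -0.0416   0.0383 169.    ]
 [ -0.085   -0.0417   0.0383 170.    ]
 [ -0.075   -0.0415   0.0384 167.    ]
 [ -0.065   -0.0415   0.0383 171.    ]
 [ -0.055   -0.0415   0.0379 165.    ]
 [ -0.045   -0.0414   0.0378 168.    ]
 [ -0.035   -0.0416   0.0382 193.    ]
 [ -0.025   -0.0418   0.0328  20.    ]]
deck [[ -0.02    -0.0607   0.0534  55.    ]
 [ -0.01    -0.0607   0.0534 190.    ]
 [  0.      -0.0599   0.0532 209.    ]
 [  0.01    -0.058    0.0532 129.    ]
 [  0.02    -0.0593  -0.0199  69.    ]
 [  0.03    -0.0594   0.0415  57.    ]
 [  0.04    -0.0599   0.0534 132.    ]
 [  0.05    -0.0589   0.0531 153.    ]
 [  0.06    -0.0617   0.0528 131.    ]
 [  0.07    -0.0613   0.0538 134.    ]
 [  0.08    -0.0615   0.0535  89.    ]
 [  0.09    -0.0603   0.0553 138.    ]
 [  0.1     -0.0584   0.0538 120.    ]
 [  0.11    -0.0608   0.0523 127.    ]]
z along [(np.float64(-0.16), np.float64(nan)), (np.float64(-0.14), np.float64(0.0809051976290085)), (np.float64(-0.12000000000000002), np.float64(0.08205969636941524)), (np.float64(-0.10000000000000003), np.float64(0.0827870181725443)), (np.float64(-0.08000000000000004), np.float64(0.08395558177195928)), (np.float64(-0.06000000000000005), np.float64(0.08486847010046195)), (np.float64(-0.04000000000000006), np.float64(0.08505754863346415)), (np.float64(-0.020000000000000073), np.float64(nan))]
lean 35.209093017717535 side 0.09596776896410364 n stage [-0.0322 -0.0013  0.9995] h grip over top 0.027894743823433592
wrist plate extents x [-0.1584 -0.1022] y [(-0.155, np.float64(-0.03981626112893402), np.float64(0.0406396998135259)), (-0.145, np.float64(-0.03957772191232213), np.float64(0.040561059974382065)), (-0.135, np.float64(-0.03981048926555197), np.float64(0.040535984621926445)), (-0.125, np.float64(-0.03938790917985762), np.float64(0.04059034257053824))] fy grip [-0.1233  0.0014  0.0933]
  return _methods._mean(a, axis=axis, dtype=dtype,
  ret = ret.dtype.type(ret / rcount)
```

```bash
cat >> h.py <<'E'
G=[-.041,0,.0329]; LE=35.2
def pose(x,y,z): return tool(RS,O+RS@np.array([x,y,z]),G,LE)   # plate origin in home frame
def where(ctrl): # plate origin in home frame from the tool pose
    st=ctrl.read_state(); M=Ro.from_euler('xyz',st["ee_rot"],degrees=True).as_matrix()
    return RS.T@(st["tool_pos"]-M[:,2]*.0188-O)-np.array(G), RS.T@st["ft_force"], st
E
python3 - <<'E'
from h import *
from plant import ctrl,cams
np.set_printoptions(precision=4,suppress=True)
p,o,z=pose(-.088,.0012,.012); ctrl.movel(p,o,vel=.08); ctrl.sleep(.3)
w,b,st=where(ctrl); print(w,b,st["time"])
y=.0012-(w[1]-.0012)*.8
for i in range(1,22):
    h=.012-.001*i; ctrl.movel(pose(-.088,y,h)[0],vel=.04); w,f,st=where(ctrl)
    if (f-b)[2]>3: break
print(h,w,f-b,st["moment"],st["time"],st["finger_gap"])
np.save("b.npy",b)
s=cams.snapshot("scene");np.savez("s5.npz",**s);cv2.imwrite("pics/s5.png",cv2.resize(s["image"][200:380,60:300,::-1],None,fx=3,fy=3,interpolation=2))
E
```

```text
[-0.0881  0.0014  0.0123] [-0.407   0.3324 -1.2068] 20.2833
-0.004 [-0.0878  0.0015 -0.0028] [-2.3638 -3.1267  9.0688] [-0.414   0.3687 -0.4112] 24.2833 0.126950247245926
```

View pics/s5.png

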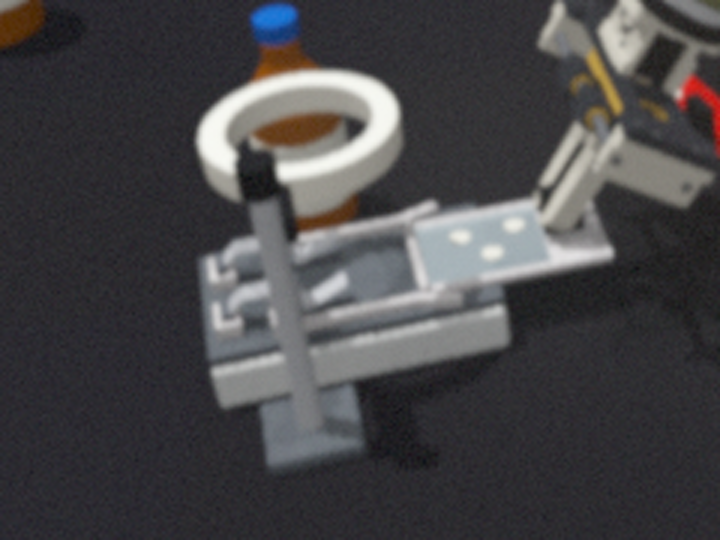

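The plate lies on the deck's open end, its nose between the flares, but its +y corner at (435,290) touches the flare. That matches the -3 N side force. I'll ease it towards -y and slide on, watching the force.

Run:
```python
from h import *
from plant import ctrl,cams
np.set_printoptions(precision=4,suppress=True)
b=np.load("b.npy"); y=.0011; z=-.0032
for x,dy in((-.088,-.0015),(-.083,0),(-.077,0),(-.07,0),(-.063,0),(-.056,0)):
    y+=dy
    ctrl.movel(pose(x,y,z)[0],vel=.05); w,f,st=where(ctrl); F=f-b
    print(x,y,w,F,RS.T@st["moment"],round(st["time"],2))
    y+=np.clip(F[1]*.0003,-.0008,.0008); z+=np.clip((F[2]-4)*.0001,-.0005,.0005)
    if abs(F[0])>12 or abs(F[1])>12: break
```

```text
-0.088 -0.00039999999999999996 [-0.0879 -0.0001 -0.0027] [-1.8201 -0.3759  5.163 ] [-0.0445 -0.1026 -0.105 ] 24.58
-0.083 -0.0005127736793947364 [-0.0826 -0.0001 -0.0027] [2.5109 1.9465 2.9589] [ 0.319  -0.3198  0.2408] 24.83
-0.077 7.119018658100721e-05 [-0.0766  0.0006 -0.0027] [1.2705 0.6751 3.9129] [ 0.3558 -0.5804  0.3297] 25.1
-0.07 0.00027370906402307196 [-0.0698  0.0008 -0.0026] [1.3476 0.9213 5.883 ] [ 0.3508 -0.6333  0.2496] 25.39
-0.063 0.000550094726915675 [-0.0629  0.001  -0.0025] [0.9453 2.4338 6.8711] [ 0.3171 -0.5565  0.2093] 25.68
-0.056 0.0012802321334828243 [-0.0559  0.0015 -0.0025] [1.1945 1.9612 6.293 ] [ 0.381  -0.4432  0.2139] 25.98
```

Run:
```python
from h import *
from plant import ctrl,cams
np.set_printoptions(precision=4,suppress=True)
b=np.load("b.npy"); y=.0012; z=-.0030
for x in [-.048,-.041,-.035,-.029,-.023,-.017,-.012,-.008,-.005]:
    ctrl.movel(pose(x,y,z)[0],vel=.05); w,f,st=where(ctrl); F=f-b
    print(x,round(y,4),w,F,RS.T@st["moment"],round(st["time"],2),round(st["finger_gap"],3))
    y+=np.clip(F[1]*.0002,-.0005,.0005); z+=np.clip((F[2]-5)*.0001,-.0003,.0003)
    if F[0]<-25 or abs(F[1])>15: print("stop");break
s=cams.snapshot("scene");np.savez("s6.npz",**s);cv2.imwrite("pics/s6.png",cv2.resize(s["image"][200:380,60:300,::-1],None,fx=3,fy=3,interpolation=2))
```

```text
-0.048 0.0012 [-0.0479  0.0018 -0.0024] [0.945  1.3678 7.7857] [ 0.3064 -0.4602  0.2476] 26.28 0.128
-0.041 0.0015 [-0.041   0.0018 -0.0024] [0.5839 2.1126 6.1324] [ 0.3098 -0.3309  0.2337] 26.57 0.122
-0.035 0.0019 [-0.035   0.0021 -0.0024] [-0.0659  2.1483  6.4945] [ 0.2596 -0.2148  0.2253] 26.84 0.126
-0.029 0.0023 [-0.0291  0.0025 -0.0023] [0.46   1.9613 5.7312] [ 0.2992 -0.2235  0.1947] 27.11 0.127
-0.023 0.0027 [-0.0236  0.0029 -0.0023] [-2.7101  0.0536  8.1062] [0.1573 0.4199 0.0082] 27.38 0.128
-0.017 0.0027 [-0.0187  0.0029 -0.0023] [-11.081   -1.5378  10.6186] [-0.1396  1.0772 -0.1947] 27.64 0.129
-0.012 0.0024 [-0.014   0.0027 -0.0023] [-10.4005   0.703   10.0271] [0.0714 1.2734 0.0265] 27.89 0.129
-0.008 0.0026 [-0.0097  0.0026 -0.0023] [-9.0364  1.1687  7.0352] [0.1819 1.1292 0.1076] 28.14 0.128
-0.005 0.0028 [-0.0057  0.0024 -0.0023] [1.1768 0.9162 0.2923] [0.439  0.7253 0.264 ] 28.39 0.122
```

View pics/s6.png

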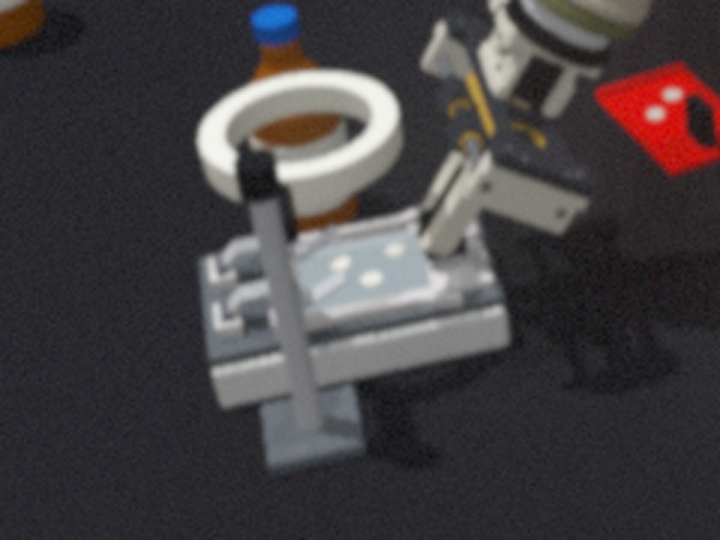

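The plate is under both clips and the force has dropped, so they have snapped down. The ring's front edge at (400,130) is clear of the gripper body at (440,120). Now I'll push it home.

Run:
```python
from h import *
from plant import ctrl,cams
np.set_printoptions(precision=4,suppress=True)
b=np.load("b.npy"); y=.0025; z=-.0028
for i in range(16):
    x=-.004+.001*i
    ctrl.movel(pose(x,y,z)[0],vel=.03); w,f,st=where(ctrl); F=f-b
    print(round(x,4),w,F,round(st["time"],2),round(st["finger_gap"],3))
    if F[0]<-22 : break
ctrl.sleep(.3); w,f,st=where(ctrl); print(w,f-b)
s=cams.snapshot("wrist");np.savez("w7.npz",**s)
```

```text
-0.004 [-0.0044  0.0026 -0.0023] [-6.737  -1.021   9.9964] 28.69 0.127
-0.003 [-0.0037  0.0027 -0.0023] [-9.5231 -1.4447 10.841 ] 28.94 0.128
-0.002 [-0.0028  0.0028 -0.0023] [-9.8427 -0.8799 10.1848] 29.19 0.126
-0.001 [-0.0019  0.0029 -0.0023] [-10.7048  -1.7109  10.057 ] 29.44 0.126
0.0 [-0.0011  0.0028 -0.0023] [-11.2232  -2.622   11.9545] 29.69 0.13
0.001 [-0.0002  0.0028 -0.0023] [-12.4336  -2.4212  11.7708] 29.94 0.125
0.002 [ 0.0008  0.0028 -0.0023] [-12.6995  -2.4095  11.8252] 30.19 0.126
0.003 [ 0.0014  0.0028 -0.0023] [-16.6932  -3.5325  14.1456] 30.44 0.123
0.004 [ 0.0014  0.0029 -0.0023] [-24.1495  -7.3283  18.6443] 30.69 0.124
[ 0.0014  0.0028 -0.0023] [-24.2448  -5.7655  19.6801]
```

It stopped hard against the end stop. I'll relieve the load, release, back out along the tool axis and check.

Run:
```python
from h import *
from plant import ctrl,cams
np.set_printoptions(precision=4,suppress=True)
b=np.load("b.npy")
p,o,z=pose(.0022,.0025,-.0022); ctrl.movel(p,vel=.03); w,f,st=where(ctrl); print(w,f-b)
ctrl.open_gripper(); w,f,st=where(ctrl); print(w,f-b,st["finger_gap"])
p0=st["tool_pos"]
ctrl.movel(p0-z*.10,vel=.15); ctrl.movel(p0-z*.10-.10*RS[:,0]+[0,0,.12],vel=.25)
print(ctrl.read_state()["time"])
ims=[]
for n in("scene","top","wrist"):
    s=cams.snapshot(n);np.savez(n+"8.npz",**s);ims.append(s["image"])
a=cv2.resize(ims[0][200:380,60:300],(600,450),interpolation=2)[:400,:]
c=cv2.resize(ims[1][140:250,380:530],(200,147)) 
cv2.imwrite("pics/s8.png",a[:,:,::-1]);cv2.imwrite("pics/w8.png",ims[2][:,:,::-1])
C=cloud(dict(np.load("top8.npz")));q=(C-[*O[:2],.04])@RS
k=(q[...,2]>.025)&(q[...,2]<.048)&(q[...,0]<0)&(q[...,0]>-.08)&(abs(q[...,1])<.03);Q=q[k];print("fin top",k.sum(),np.percentile(Q,[3,50,97],axis=0))
```

```text
[ 0.0012  0.0026 -0.0023] [-9.7959 -1.1076  9.2338]
[ 0.0022  0.0025 -0.0022] [ 0.6509 -0.3528  0.8072] 0.9996920190427766
34.2167
fin top 113 [[-0.0526 -0.0061  0.0279]
 [-0.0402 -0.0006  0.039 ]
 [-0.0257  0.0056  0.0425]]
```

View pics/w8.png

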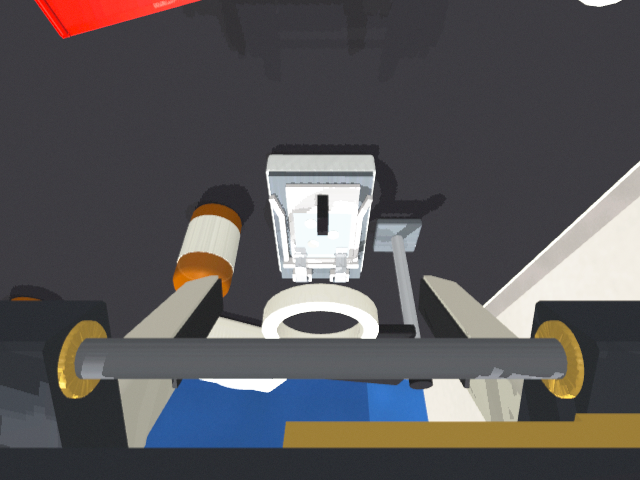

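View pics/s8.png

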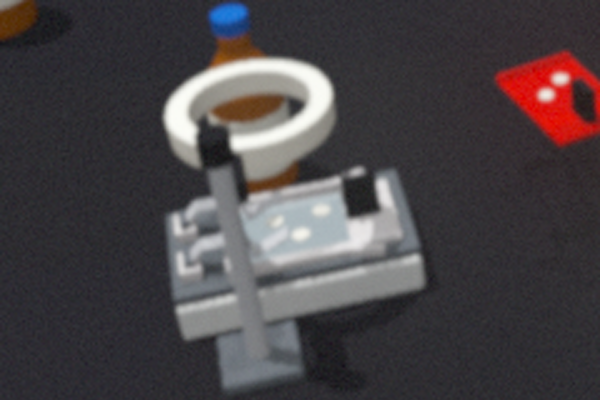

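The wrist view shows the plate straight between the rails, its fin at (322,215), both clip feet on the glass behind the nose bar at about (300,268) and (340,268). The scene view agrees, and the bottle and ring light are in place. One last numeric check before handing in.

Run:
```python
from h import *
np.set_printoptions(precision=4,suppress=True)
s=dict(np.load("wrist8.npz"));q=(cloud(s)-[*O[:2],.04])@RS
d=(abs(q[...,1])<.05)&(abs(q[...,2])<.02)&(q[...,0]<.12)&(q[...,0]>-.1)
for a,b in((-.035,-.02),(.02,.035)):
    k=d&(q[...,1]>a)&(q[...,1]<b);print([(round(t,3),round(float(np.median(q[k&(abs(q[...,0]-t)<.0012)][:,2])),4)) for t in list(np.arange(-.08,-.055,.002))+list(np.arange(.04,.082,.002)) if (k&(abs(q[...,0]-t)<.0012)).any()])
f=(q[...,2]>.03)&(q[...,2]<.045)&(abs(q[...,1])<.02)&(abs(q[...,0]+.04)<.03);print("fin",np.percentile(q[f],[3,97],axis=0))
t=dict(np.load("top8.npz"));R=objR(-6.75,28);Q=(cloud(t)-[.5515,.3766,.055])@R
k=(abs(Q[...,0])<.08)&(abs(Q[...,1])<.05)&(Q[...,2]>.025)&(Q[...,2]<.05);print("knob on B",k.sum(),np.median(Q[k],axis=0),Q[k][:,2].max())
```

```text
[(np.float64(-0.076), -0.0102), (np.float64(-0.074), -0.0087), (np.float64(-0.072), -0.0005), (np.float64(-0.07), -0.0006), (np.float64(-0.068), -0.0006), (np.float64(-0.066), -0.0007), (np.float64(-0.064), 0.0018), (np.float64(-0.062), 0.0043), (np.float64(-0.06), 0.0046), (np.float64(-0.058), 0.0047), (np.float64(-0.056), 0.0044), (np.float64(0.04), 0.0105), (np.float64(0.042), 0.0054), (np.float64(0.044), 0.0084), (np.float64(0.046), 0.0083), (np.float64(0.048), 0.0089), (np.float64(0.05), 0.01), (np.float64(0.052), 0.0146), (np.float64(0.054), 0.0179), (np.float64(0.056), 0.0199), (np.float64(0.058), 0.0046), (np.float64(0.06), 0.0067), (np.float64(0.062), 0.0093), (np.float64(0.064), 0.0088), (np.float64(0.066), 0.0109), (np.float64(0.068), 0.0082), (np.float64(0.07), 0.0111), (np.float64(0.072), 0.0116)]
[(np.float64(-0.076), -0.0074), (np.float64(-0.074), -0.0097), (np.float64(-0.072), -0.0006), (np.float64(-0.07), -0.0006), (np.float64(-0.068), -0.0006), (np.float64(-0.066), -0.0005), (np.float64(-0.064), 0.0015), (np.float64(-0.062), 0.0042), (np.float64(-0.06), 0.0048), (np.float64(-0.058), 0.0046), (np.float64(-0.056), 0.0045), (np.float64(0.04), 0.0109), (np.float64(0.042), 0.0053), (np.float64(0.044), 0.0089), (np.float64(0.046), 0.0085), (np.float64(0.048), 0.0094), (np.float64(0.05), 0.0105), (np.float64(0.052), 0.0144), (np.float64(0.054), 0.0174), (np.float64(0.056), 0.0199), (np.float64(0.06), 0.0066), (np.float64(0.066), 0.0085), (np.float64(0.068), 0.0114), (np.float64(0.07), 0.0114), (np.float64(0.072), 0.0118)]
fin [[-0.0533 -0.0027  0.0313]
 [-0.0264  0.0089  0.0404]]
  return _methods._mean(a, axis=axis, dtype=dtype,
  ret = um.true_divide(
Traceback (most recent call last):
ValueError: zero-size array to reduction operation maximum which has no identity
```

The plate is home and both clips sit equally low. The knob wasn't found on stand B in the top view, perhaps because the arm hides it, so I'll check in both cameras.

Run:
```python
from h import *
np.set_printoptions(precision=4,suppress=True)
R=objR(-6.75,28)
for n in("top8","scene8","w3"):
    t=dict(np.load(n+".npz"));Q=(cloud(t)-[.5515,.3766,.055])@R
    B=(abs(Q[...,0])<.08)&(abs(Q[...,1])<.05)
    k=B&(Q[...,2]>.02)&(Q[...,2]<.05);c=B&(abs(Q[...,2])<.02)&~k
    print(n,B.sum(),k.sum(),np.median(Q[k],axis=0) if k.any() else "", "px",proj(t,np.array([.5515,.3766,.055])), "surface h by x",[(round(x,2),round(float(np.median(Q[c&(abs(Q[...,0]-x)<.003)][:,2])),4)) for x in np.arange(-.05,.071,.02) if (c&(abs(Q[...,0]-x)<.003)).any()])
    print("  dark px",((t["image"].max(2)<50)&B).sum(), "h range",np.percentile(Q[B][:,2],[1,50,99]) if B.any() else "")
```

```text
top8 998 0  px [131.045  226.1614] surface h by x [(np.float64(-0.05), -0.001), (np.float64(-0.03), 0.0016), (np.float64(-0.01), -0.0001), (np.float64(0.01), -0.001), (np.float64(0.03), -0.0005)]
  dark px 298 h range [-0.1074 -0.0024  0.0057]
scene8 3011 135 [ 0.0208 -0.002   0.0382] px [472.5276 240.4762] surface h by x [(np.float64(-0.05), 0.0009), (np.float64(-0.03), 0.0027), (np.float64(-0.01), 0.0041), (np.float64(0.01), 0.0029), (np.float64(0.03), 0.0051), (np.float64(0.05), 0.0045), (np.float64(0.07), 0.0088)]
  dark px 0 h range [-0.1005  0.0031  0.0401]
w3 39447 1242 [ 0.0063 -0.001   0.0374] px [321.4206 197.1679] surface h by x [(np.float64(-0.05), 0.0007), (np.float64(-0.03), 0.0054), (np.float64(-0.01), 0.0055), (np.float64(0.01), 0.0056), (np.float64(0.03), 0.0054), (np.float64(0.05), 0.0054), (np.float64(0.07), 0.0082)]
  dark px 13324 h range [-0.1048  0.001   0.1701]
```

```bash
python3 -c "
from plant import ctrl
print(ctrl.sign_off(),ctrl.read_state()['time'])"
```

```text
the job is handed in; nothing more can be done
the job is handed in; nothing more can be done
```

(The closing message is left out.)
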